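# Clip the blue colour-sample fob back onto its eye

## Task

Take the blue colour-sample fob out of its rest and clip its snap hook onto the steel eye whose post has the blue lid: push the sprung gate in against the eye's upright bar until the bar is inside the hook and the gate has snapped shut behind it. Leave the fob lying flat on the counter, clipped on, and do not disturb the paint jars.

Things in the scene. Friction and masses are not known exactly. Their poses are not given: they have to be found in the camera images.
- fob: Loose sample fob, 0.15 kg, lying flat: plate handle and aluminium snap hook. Origin on its underside where they meet; +x to the hook's nose end, +y to the gate side, +z up. Starts with the plate in the rest. Hook: flat closed loop of 10 mm round bar, bar axis 8 mm above the underside, outer x -3 to 79 mm, outer y -23 to 23 mm; inside it is 26 mm wide (y -13 to 13 mm) and ends at x = 69 mm.
- plate_grip (a point): Middle of the fob's plate handle, at (-42, 0, 8) mm in the fob's frame, same axes. White plate with blue top: x -80 to -2 mm, y -13 to 13 mm, 16 mm thick (z 0 to 16). For clipping, hold the fob here: fingers outside the nose side cannot pass through the eye.
- nose_grip (a point): Middle of the hook's rigid nose end, at (53, 0, 8) mm in the fob's frame, same axes; 46 mm wide across y here. Nose bar at y = 18 mm from x = 41 to 60 mm, shank bar at y = -18 mm; the round crown follows. Here the fob can be taken out of its rest.
- hook_middle (a point): Point inside the hook's loop, at (36, 0, 8) mm of the fob's frame, same axes.
- gate_middle (a point): Middle of the shut gate's line, at (23, 18, 8) mm of the fob's frame (does not move with the gate). The opening it closes runs from x = 8 to 41 mm. To clip: push the fob sideways (+y) so the bar meets the gate at x about 31 mm and goes 13 mm or more inside the gate's line, then draw the fob back along its -x about 25 mm: the bar goes under the nose, the gate shuts.
- gate (a joint): The hook's sprung dark steel gate, a 7 mm rod 30 mm long, hinged at the fob's (8, 18) mm, tip towards the nose. 0 rad = shut, in line with the nose; grows as it is pressed inward (tip towards -y), up to 1.0 rad; cannot swing outward. Light spring, about 1 N at the tip at first, 3 N at 0.7 rad; shuts by itself.
- eye_blue: The eye to use, fixed: an 8 mm steel rod stands on the counter as an upright bar 40 mm high, then bends level along +x into a black post (24 mm square, centre at x = 72 mm, 46 mm high) with a blue lid on it (38 mm across, top at 58 mm). Opening between bar and post 56 mm long, 32 mm high, passed along y. Origin at the bar's foot; +x from bar to post, +z up.
- bar_blue (a point): Point on the axis of the blue eye's upright bar, 8 mm above the counter; same axes as the eye.
- eye_red: An identical eye with a red lid, not to be used. Origin and axes as for the blue eye. The two eyes may stand in either place.
- rest: Black rest fixed to the counter, open on top and at its +x end, no floor, walls 24 mm high. Covers x -96 to 26 mm, y -40 to 40 mm in its frame, which coincides with the fob's at the start (within 2 mm). Slot 32 mm wide up to x = -4 mm, then 54 mm wide: no room for fingers beside the plate or the hook's base, only beside the hook beyond x = 26 mm.
- jar_green: Bystander: glass paint jar with green cap, 40 mm across, 50 mm tall, origin under its centre.
- jar_yellow: Bystander: the same with yellow cap.
- jar_grey: Bystander: the same with grey cap.
Mind the look-alikes: they are no part of the job. What is shaped like the eye_blue but purple or white is not meant.

How it is judged:
By the outcome, as a careful person would: the job done as asked, in the order asked, and still so for the second after the job is handed in, with the robot touching nothing.
It also fails if it takes over 56 s, if anything falls off the work surface, if the arm or the gripper's body presses on something with over 40 N, if the wrist force passes 120 N, or if a joint passes its speed limit or range.

## Robot

A 6-joint arm with a two-finger parallel gripper is mounted at the origin on the work surface. World frame = base frame: x ahead of the robot, y to its left, z up, the work surface at z = 0. Lengths are in mm, angles in rad, forces in N, time in s.
With the tool pointing down it reaches from about 275 to 1000 mm from the base axis. Payload 8.4 kg.
Tool frame: the origin (TCP) lies on the centre line of the jaws, within the pads' length; the fingertips stand 22 mm ahead of it and the grasp point (between the pads) lies 3 mm ahead of it; z points along the fingers, y is the direction in which the jaws open and shut (so a half turn about z gives the same grasp; the last joint's range is limited). The gripper opens to 85 mm and grips with 20 to 120 N. Pads are 22 mm wide; open, the fingers measure 114 mm over their backs; the gripper's body (76 mm by 85 mm) begins 54 mm behind the grasp point. The pads swing forward as they close: fully open they stand 13 mm farther back than shut.
Start: joints at [1.342, 0.353, 1.633, -0, 1.155, -0.002], TCP at [140.536, 608.997, 253.281] pointing down, gripper open.
Joint ranges: [-2.63, 2.63], [-0.92, 2.1], [0.06, 2.66], [-1.3, 4.44], [0, 2.69], [-3.02, 3.02]. Speed limits (rad/s): [2.22, 2.22, 2.79, 3.14, 3.14, 3.14].

## Interface

Orientations are given as [roll, pitch, yaw] about the fixed x, y, z axes, in that order (R = Rz(yaw) Ry(pitch) Rx(roll)).
In Python, from rig import r gives the robot as it stands.
- The arm moves only by the tool carry_out, never from a script. Its argument "rows" is text: rows parted by semicolons, each of 5 numbers parted by spaces: the opening, from 0 (shut) to 1 (fully open), then the shift along the tool's x, y, z in units of 30 mm (1.0 is 30 mm), then the turn about the tool's z in units of 8 degrees (1.0 is 8 degrees). A call has 1 to 12 rows; each row shifts and turns the commanded pose from where the row before left it, along the tool's axes as they then stand; what a row does not reach is not made up. A row lasts 1/8 s, in which the tool goes at most 62.5 mm and 10.7 degrees, less where a joint would pass 70% of its speed; a pose out of reach is approached as far as the arm can. A call is refused whole if a number of a shift passes 1 or a number of a turn 1, either way. A call with a gripper value outside its range is refused whole. The fingers move at their own pace and stop on an object; "newtons" is the grip in N (left out, the last holds). Time passes only in rows, so rows that do not move let the fingers close. It gives the time, the measured TCP pose, the force and the opening at its end, in the units of the state.
- r.sense(): the state, without advancing time (a new reading comes with each control period).
- r.grab_frame(name): name is "scene" or "top"; returns the picture (384x512x3 uint8, blue, green, red); there is no depth.
- r.get_calibration(name): a dict with "intrinsics" (3x3 intrinsics, pixels), "k1" (the pictures are not rectified: a ray, as slopes to the right and down, at radius r is drawn at 1 + k1 r^2 times it, then the intrinsics apply), "position" and "rotation" of the camera in the world. Camera axes: x right, y up, looking along -z (the intrinsics and any distortion apply to the point x, -y, -z); pixel columns grow to the right and rows downward; lengths in mm; the calibration is good to about 2 mm. A picture is of the moment at which its call begins. get_calibration takes no time and is no camera call.
- r.sign_off(): hands the job in, once; it reports no verdict.
The state is a dict: "clock": time; "qpos": joint angles; "qvel": joint speeds; "joint_efforts": joint torques, N m; "eef_pos": TCP position; "tcp_rot": TCP orientation; "contact_force": force on the tool from outside, world axes, zero at the start; "wrist_torque": the same for the moment, N m; "opening": opening from 0.0 (shut) to 1.0 (fully open).
Only numpy, scipy, OpenCV 4.12 (cv2) and the standard library are available. Lean on these libraries where they do the work, as an engineer would, in place of code of your own. Each camera call takes 0.05 s, during which the arm holds its last target.

## Working session

There is one attempt and no reset: what is moved stays moved. The work goes in short steps, Python scripts to look and compute and a tool call to move; the robot and the scene stay as the last step left them, time stands still between calls to the robot, and variables do not carry over. Pictures are saved under pics/ and viewed, and the job is handed in when it is done.

Besides the shell and the picture viewer there is one more tool, called by a JSON object that holds its "api" and its "payload". carry_out: Moves the arm, as the interface text tells. Its arguments: {"type":"object","properties":{"rows":{"type":"string"},"newtons":{"type":"number"}},"required":["rows"]}

```bash
ls; mkdir -p pics; python3 - <<'E'
from rig import r
import cv2
for n in("scene","top"):
    cv2.imwrite(f"pics/{n}0.png",r.grab_frame(n)); c=r.get_calibration(n); print(n,c)
print(r.sense())
E
```

```text
pics
scene {'intrinsics': array([[365.46756483,   0.        , 258.57388329],
       [  0.        , 365.46756483, 191.25291423],
       [  0.        ,   0.        ,   1.        ]]), 'k1': -0.0815514032532458, 'position': array([998.06741686, 585.56865809, 681.51494896]), 'rotation': array([0.83853742, 0.00452811, 2.41281705])}
top {'intrinsics': array([[347.6684067 ,   0.        , 256.87752583],
       [  0.        , 347.6684067 , 188.86169746],
       [  0.        ,   0.        ,   1.        ]]), 'k1': 0.01708255841156845, 'position': array([431.94913129,  74.58383194, 877.26704563]), 'rotation': array([ 0.12154849, -0.00276691, -1.58308259])}
{'clock': 0.1, 'qpos': array([ 1.34159401e+00,  3.53604210e-01,  1.63406011e+00,  1.44873573e-05,
        1.15521649e+00, -2.40574499e-03]), 'qvel': array([ 2.44540045e-05, -1.53470899e-03, -1.96937312e-03,  3.83097077e-04,
        4.27107202e-04, -4.24440282e-04]), 'joint_efforts': array([-2.04553389e-04, -6.06363559e+01, -3.42821324e+01,  6.73418825e-06,
        3.96441494e-03, -3.09162871e-06]), 'eef_pos': array([140.44279038, 608.59904084, 252.62078201]), 'tcp_rot': array([-3.14030454e+00, -1.63456011e-05,  2.91479021e+00]), 'contact_force': array([ 0.03878743, -0.35602952, -1.07992302]), 'wrist_torque': array([-0.00764214,  0.05608919, -0.00208786]), 'opening': 1.0005282215629088}
```

View pics/scene0.png

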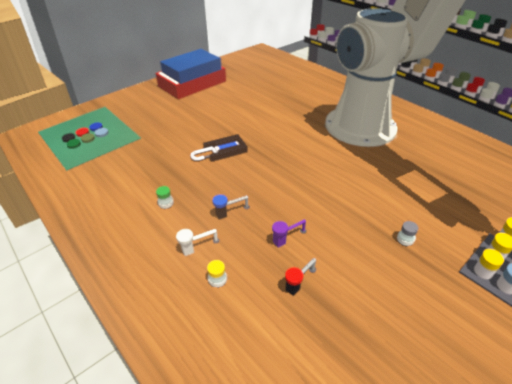

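View pics/top0.png

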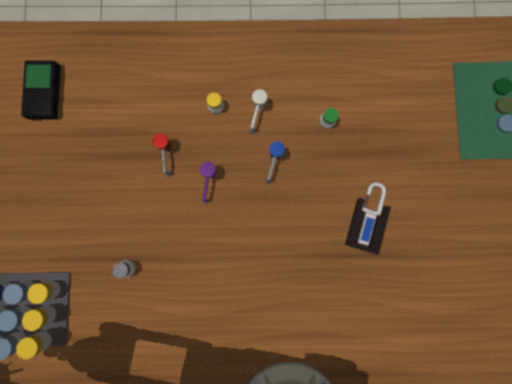

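```bash
cat > h.py <<'E'
import numpy as np,cv2
from rig import r
def Rm(e):
    a,b,c=e
    X=np.array([[1,0,0],[0,np.cos(a),-np.sin(a)],[0,np.sin(a),np.cos(a)]])
    Y=np.array([[np.cos(b),0,np.sin(b)],[0,1,0],[-np.sin(b),0,np.cos(b)]])
    Z=np.array([[np.cos(c),-np.sin(c),0],[np.sin(c),np.cos(c),0],[0,0,1]])
    return Z@Y@X
def proj(n,P):
    c=r.get_calibration(n); R=Rm(c['rotation']); p=(np.atleast_2d(P)-c['position'])@R
    s=np.c_[p[:,0]/-p[:,2],p[:,1]/p[:,2]]
    s=s*(1+c['k1']*(s**2).sum(1))[:,None]
    K=c['intrinsics']; return s*[K[0,0],K[1,1]]+[K[0,2],K[1,2]]
def back(n,uv,z):
    c=r.get_calibration(n);K=c['intrinsics'];R=Rm(c['rotation'])
    d=(np.atleast_2d(np.array(uv,float))-[K[0,2],K[1,2]])/[K[0,0],K[1,1]]
    s=d.copy()
    for _ in range(20): s=d/(1+c['k1']*(s**2).sum(1))[:,None]
    v=np.c_[s[:,0],-s[:,1],-np.ones(len(s))]@R.T
    t=(z-c['position'][2])/v[:,2]
    return c['position']+v*t[:,None]
def crop(n,x0,y0,w,h,f,out,img=None):
    im=r.grab_frame(n) if img is None else cv2.imread(img)
    cv2.imwrite(out,cv2.resize(im[y0:y0+h,x0:x0+w],None,fx=f,fy=f,interpolation=cv2.INTER_CUBIC))
E
python3 - <<'E'
from h import *
s=r.sense();print(proj("scene",s['eef_pos']),proj("top",s['eef_pos']))
E
```

```text
[[578.07181585 165.18639618]] [[-67.48867319 415.26103249]]
```

```bash
python3 - <<'E'
from h import *
crop("",330,170,75,95,8,"pics/t_fob.png","pics/top0.png")
crop("",250,130,60,60,10,"pics/t_eye.png","pics/top0.png")
crop("",180,125,80,50,10,"pics/s_fob.png","pics/scene0.png")
crop("",200,180,60,50,12,"pics/s_eye.png","pics/scene0.png")
E
```

```text
(no output)
```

View pics/t_fob.png

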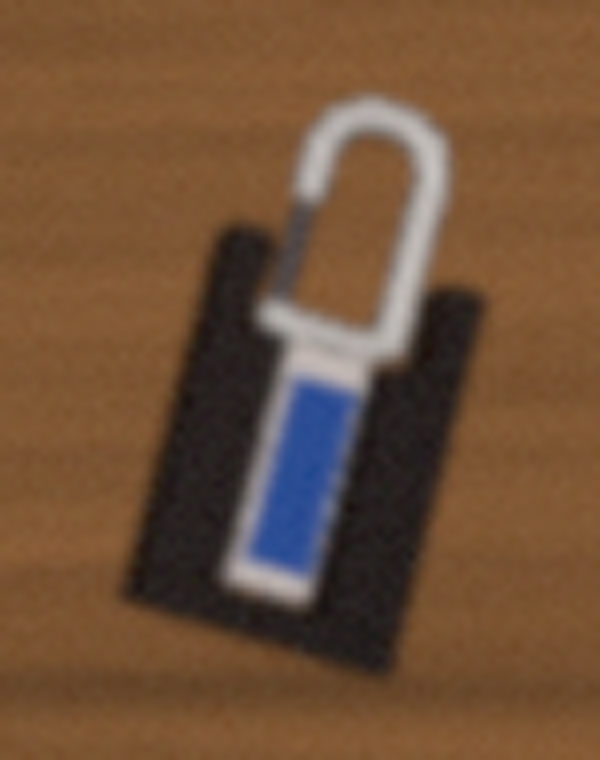

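View pics/t_eye.png

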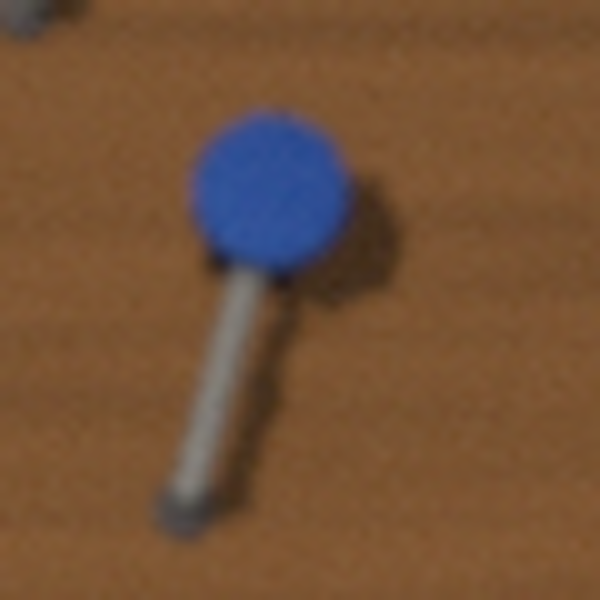

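View pics/s_fob.png

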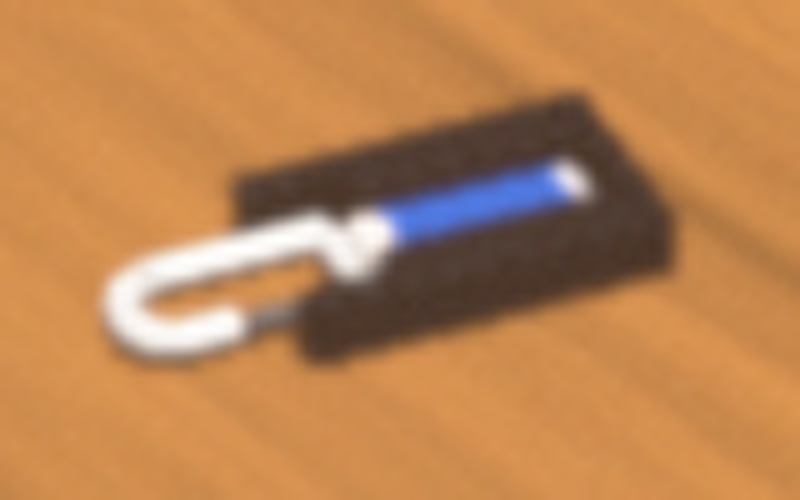

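View pics/s_eye.png

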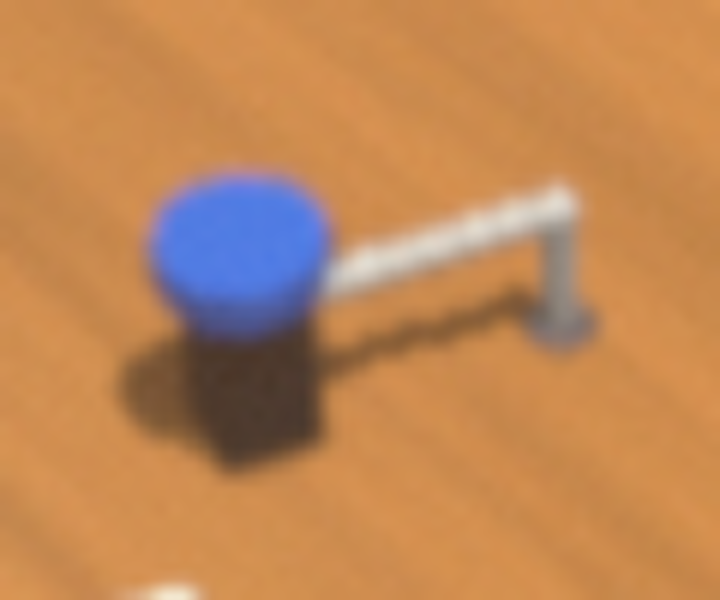

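```bash
python3 - <<'E'
from h import *
np.set_printoptions(precision=1,suppress=True)
def T(n,x0,y0,f,pts,z): 
    uv=(np.array(pts,float)+.5)/f-.5+[x0,y0]; return back(n,uv,z)
for z,p,l in((58,[(271,191)],'lid'),(1,[(186,512)],'foot')): print('top',l,T("top",250,130,10,p,z))
for z,p,l in((58,[(242,240)],'lid'),(1,[(561,325)],'foot'),(38,[(562,205)],'bend')): print('scene',l,T("scene",200,180,12,p,z))
pc=T("top",330,170,8,[(285,340),(375,362),(308,608),(222,583)],16);print(pc,pc.mean(0))
d=(pc[0]+pc[1]-pc[2]-pc[3])/2;print(np.linalg.norm(d),np.arctan2(d[1],d[0]))
print('crown tip top',T("top",330,170,8,[(375,97)],10))
print('nose/shank mid x~50',T("top",330,170,8,[(312,180),(435,205)],8))
print('basebar',T("top",330,170,8,[(262,315),(400,355)],8))
print('rest',T("top",330,170,8,[(125,597),(390,675),(485,290),(225,225)],24))
print('scene crown',T("scene",180,125,10,[(105,310)],8), 'gate/nose junction',T("scene",180,125,10,[(243,325)],8),'plate end',T("scene",180,125,10,[(580,180)],16))
for n,uv,z in(("green",(330,115),50),("yellow",(214,99),50),("grey",(122,270),50),("white",(260,96),58),("purple",(208,169),58),("red",(161,141),58),("whitefoot",(253,130),2),("redfoot",(167,172),2),("purplefoot",(206,200),2)): print(n,back("top",uv,z))
print(proj("top",[[400,-150,8]]))
E
```

```text
top lid [[628.9  22.3  58. ]]
top foot [[559.4  41.9   1. ]]
scene lid [[630.8  24.4  58. ]]
scene foot [[561.3  42.6   1. ]]
scene bend [[560.9  44.   38. ]]
[[ 476.1 -196.3   16. ]
 [ 469.  -223.6   16. ]
 [ 394.3 -199.1   16. ]
 [ 402.1 -173.2   16. ]] [ 435.4 -198.    16. ]
78.07596180776163 -0.309648427164792
crown tip top [[ 552.4 -230.2   10. ]]
nose/shank mid x~50 [[ 526.6 -209.8    8. ]
 [ 518.3 -247.8    8. ]]
basebar [[ 484.4 -192.     8. ]
 [ 471.4 -234.3    8. ]]
rest [[ 398.5 -141.4   24. ]
 [ 374.4 -220.1   24. ]
 [ 490.3 -255.7   24. ]
 [ 511.3 -177.1   24. ]]
scene crown [[ 549.1 -242.     8. ]] gate/nose junction [[ 521.7 -206.5    8. ]] plate end [[ 401.8 -188.    16. ]]
green [[ 713.8 -111.    50. ]]
yellow [[757.9 174.2  50. ]]
grey [[347.  386.3  50. ]]
white [[761.2  60.6  58. ]]
purple [[581.2 187.3  58. ]]
red [[650.9 300.6  58. ]]
whitefoot [[692.4  79.    2. ]]
redfoot [[584.8 299.2   2. ]]
purplefoot [[512.  199.6   2. ]]
[[347.  243.3]]
```

```bash
cat >> h.py <<'E'
def togo(x,y,z,yaw):
    s=r.sense();p=s['eef_pos'];R=Rm(s['tcp_rot']);d=np.array([x,y,z])-p
    w=s['tcp_rot'][2];t=-((yaw-w+np.pi)%(2*np.pi)-np.pi)
    np.set_printoptions(precision=2,suppress=True)
    yaxis=[[np.cos(yaw),np.sin(yaw)],[np.sin(yaw),-np.cos(yaw)]]
    print('t',s['clock'],'pos',p,'rot',s['tcp_rot'],'open',s['opening'],'F',s['contact_force'])
    print('units now-axes',R.T@d/30,' final-axes',np.array(yaxis)@d[:2]/30,'turn',np.degrees(t)/8)
E
python3 -c "
from h import *
togo(525.6,-226,90,2.837)"
```

```text
t 0.1 pos [140.44 608.6  252.62] rot [-3.14 -0.    2.91] open 1.0005282215629088 F [ 0.04 -0.36 -1.08]
units now-axes [-18.77 -24.21   5.45]  final-axes [-20.59 -22.69] turn 0.5571313722983949
```

{"api": "carry_out", "payload": {"rows": "0.75 -0.8 -1 0 0.28;0.75 -0.8 -1 0 0.28;0.75 -0.9 -1 0 0;0.75 -0.9 -1 0 0;0.75 -0.9 -1 0 0;0.75 -0.9 -1 0 0;0.75 -0.9 -1 0 0;0.75 -0.9 -1 0 0;0.75 -0.9 -1 0 0;0.75 -0.9 -1 0 0;0.75 -0.9 -1 0 0;0.75 -0.9 -1 0 0", "newtons": 60}}

```text
clock: 1.6
eef_pos: [340.1, 170.6, 253.2]
tcp_rot: [-3.142, 0.0, 2.837]
contact_force: [0.9, 0.6, 0.3]
opening: 0.75
```

```bash
python3 -c "
from h import *
togo(525.6,-226,90,2.837)"
```

```text
t 1.6 pos [340.11 170.59 253.21] rot [-3.14  0.    2.84] open 0.7501206075492417 F [0.88 0.64 0.25]
units now-axes [ -9.87 -10.75   5.44]  final-axes [ -9.86 -10.76] turn -0.0016574686395481866
```

{"api": "carry_out", "payload": {"rows": "0.75 -0.9 -1 0 0;0.75 -0.9 -1 0 0;0.75 -0.9 -1 0.2 0;0.75 -0.9 -1 0.4 0;0.75 -0.9 -1 0.6 0;0.75 -0.9 -1 0.7 0;0.75 -0.9 -1 0.7 0;0.75 -0.9 -1 0.7 0;0.75 -0.9 -1 0.7 0;0.75 -0.9 -0.9 0.7 0;0.75 -0.8 -0.7 0.7 0;0.75 0 0 0 0"}}

```text
clock: 3.1
eef_pos: [524.7, -221.0, 89.5]
tcp_rot: [3.142, -0.002, 2.835]
contact_force: [-0.0, 0.8, 0.4]
opening: 0.747
```

```bash
python3 - <<'E'
from h import *
togo(525.6,-226,40,2.837)
cv2.imwrite("pics/t1.png",r.grab_frame("top"));crop("",310,150,110,110,6,"pics/t1c.png","pics/t1.png")
cv2.imwrite("pics/s1.png",r.grab_frame("scene"))
crop("",150,60,130,110,6,"pics/s1c.png","pics/s1.png")
E
```

```text
t 3.1 pos [ 524.71 -220.98   89.47] rot [ 3.14 -0.    2.83] open 0.7472909687245116 F [-0.01  0.84  0.43]
units now-axes [-0.08 -0.15  1.65]  final-axes [-0.08 -0.15] turn -0.015033301030428804
```

View pics/s1c.png

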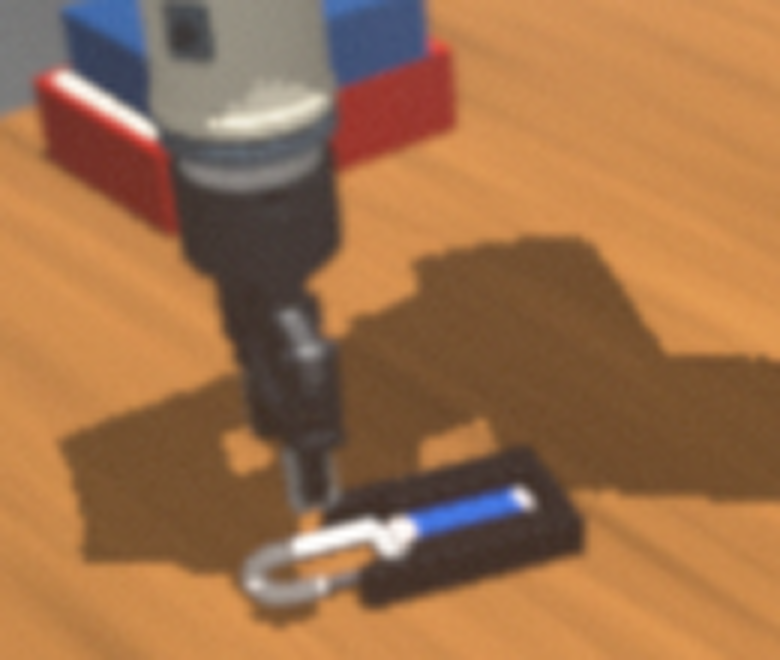

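View pics/t1c.png

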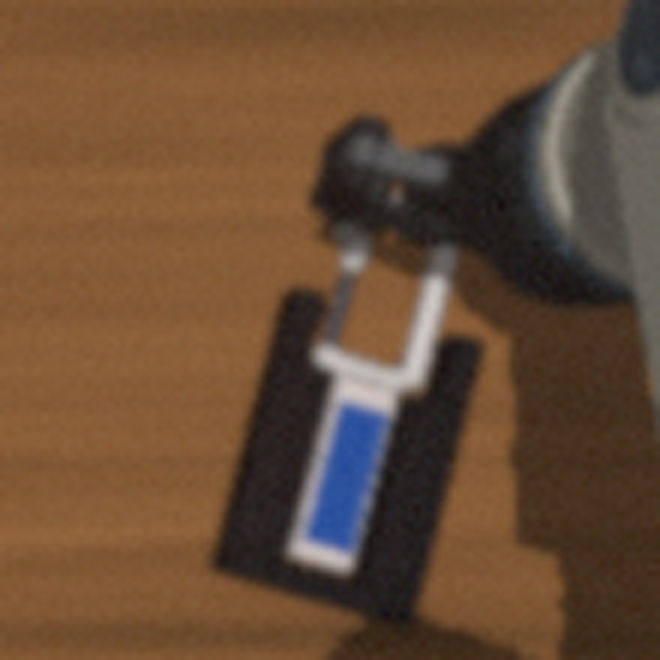

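{"api": "carry_out", "payload": {"rows": "0.75 0 -0.1 0.5 0;0.75 0 -0.05 0.6 0;0.75 0 0 0.6 0;0.75 0 0 0.2 0;0.75 0 0 0.2 0;0.75 0 0 0 0"}}

```text
clock: 3.95
eef_pos: [523.4, -224.0, 28.0]
tcp_rot: [3.142, -0.0, 2.837]
contact_force: [-1.0, 1.1, -0.3]
opening: 0.752
```

```bash
python3 - <<'E'
from h import *
togo(525.6,-226,26,2.837)
E
```

```text
t 3.95 pos [ 523.41 -223.96   28.01] rot [ 3.14 -0.    2.84] open 0.752142740426504 F [-0.99  1.14 -0.3 ]
units now-axes [-0.09 -0.04  0.07]  final-axes [-0.09 -0.04] turn -0.0027667558469427044
```

{"api": "carry_out", "payload": {"rows": "0.65 -0.08 -0.04 0.1 0;0.6 0 0 0 0;0.4 0 0 0 0;0.4 0 0 0 0;0.4 0 0 0 0;0.4 0 0 0 0"}}

```text
clock: 4.7
eef_pos: [525.7, -226.1, 25.5]
tcp_rot: [-3.141, 0.001, 2.837]
contact_force: [0.3, -0.8, 1.4]
opening: 0.511
```

```bash
python3 - <<'E'
from h import *
togo(525.6,-226,26,2.837)
cv2.imwrite("pics/s2.png",r.grab_frame("scene"))
crop("",170,90,100,80,8,"pics/s2c.png","pics/s2.png")
E
```

```text
t 4.7 pos [ 525.73 -226.08   25.49] rot [-3.14  0.    2.84] open 0.5106730098392639 F [ 0.34 -0.79  1.45]
units now-axes [ 0.    0.   -0.02]  final-axes [0. 0.] turn -0.002265353081879368
```

View pics/s2c.png

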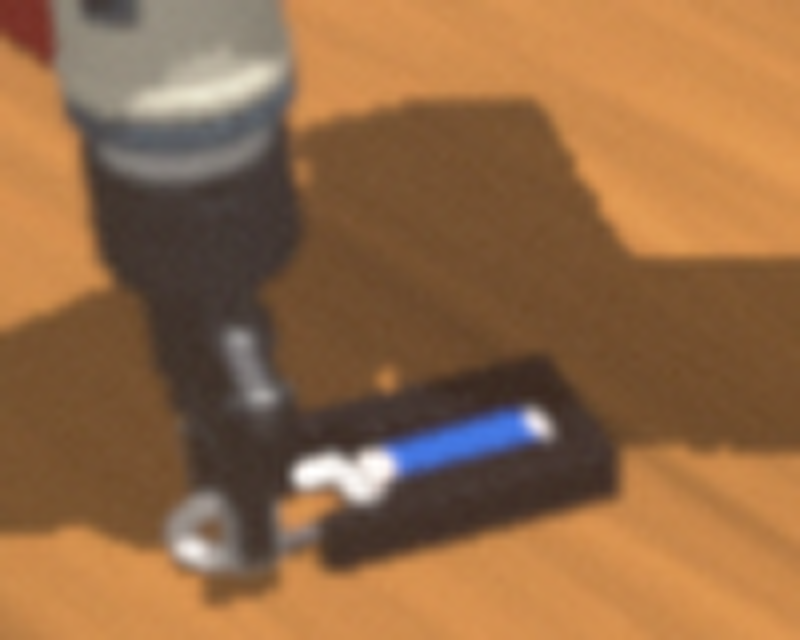

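{"api": "carry_out", "payload": {"rows": "0.4 0 0 -0.2 0;0.4 0 0 -0.3 0;0.4 0 0 -0.5 0;0.4 0 0 -0.5 0;0.4 0 0 0 0"}}

```text
clock: 5.38
eef_pos: [526.5, -226.3, 72.1]
tcp_rot: [-3.141, 0.003, 2.837]
contact_force: [-0.3, 0.4, -1.2]
opening: 0.503
```

```bash
python3 - <<'E'
from h import *
togo(551.8,-69.5,80,2.872)
cv2.imwrite("pics/s3.png",r.grab_frame("scene"))
crop("",170,70,100,80,8,"pics/s3c.png","pics/s3.png")
E
```

```text
t 5.375 pos [ 526.46 -226.32   72.11] rot [-3.14  0.    2.84] open 0.5029055416609189 F [-0.25  0.4  -1.17]
units now-axes [ 0.76  5.24 -0.27]  final-axes [0.58 5.26] turn -0.2536005415553056
```

View pics/s3c.png

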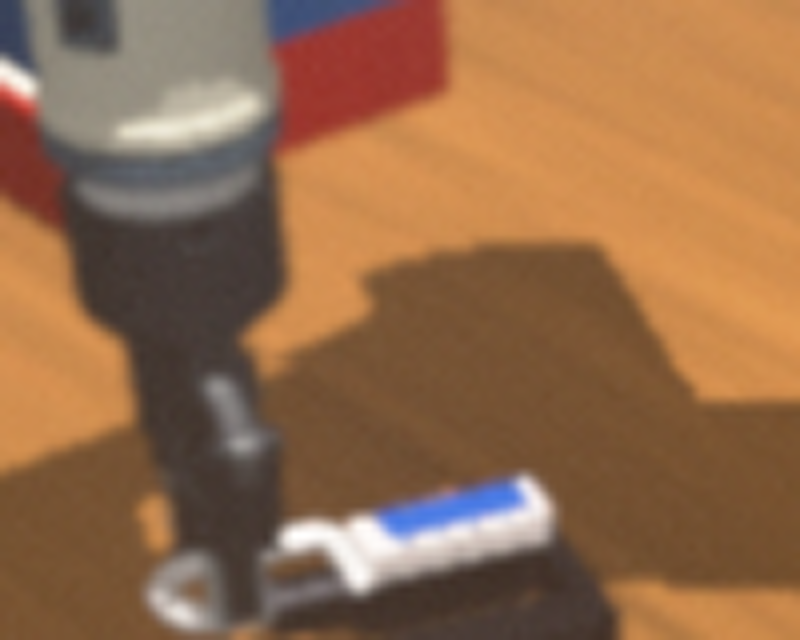

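{"api": "carry_out", "payload": {"rows": "0.4 0.1 0.6 -0.1 -0.25;0.4 0.1 0.9 0 0;0.4 0.1 1 0 0;0.4 0.1 1 0 0;0.4 0.1 0.9 0 0;0.4 0.1 0.7 0 0;0.4 0 0.1 0 0;0.4 0 0 0 0"}}

```text
clock: 6.42
eef_pos: [550.1, -70.5, 73.1]
tcp_rot: [-3.141, -0.001, 2.873]
contact_force: [-0.2, -0.3, -2.0]
opening: 0.507
```

```bash
python3 - <<'E'
from h import *
togo(551.8,-69.5,25.5,2.872)
cv2.imwrite("pics/s4.png",r.grab_frame("scene"))
crop("",150,70,100,100,8,"pics/s4c.png","pics/s4.png")
E
```

```text
t 6.425 pos [550.11 -70.46  73.06] rot [-3.14 -0.    2.87] open 0.506515820210761 F [-0.22 -0.3  -2.  ]
units now-axes [-0.05  0.05  1.59]  final-axes [-0.05  0.05] turn 0.006176729970004666
```

View pics/s4c.png

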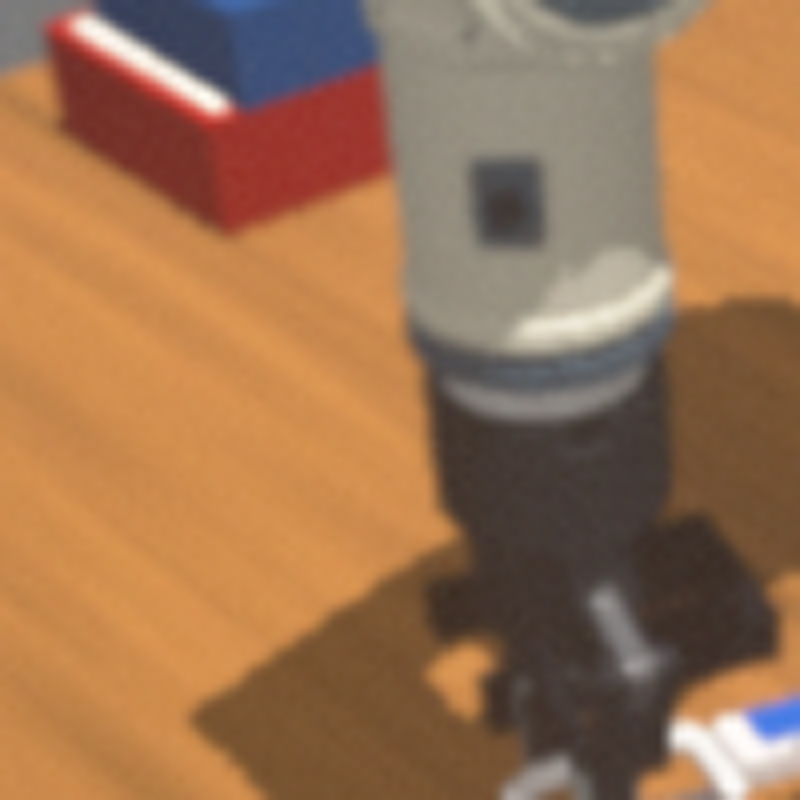

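Fob is held level. Lower it and release.

{"api": "carry_out", "payload": {"rows": "0.4 0 0 0.5 0;0.4 0 0 0.5 0;0.4 0 0 0.4 0;0.4 0 0 0.15 0;0.4 0 0 0.03 0;0.4 0 0 0 0"}}

```text
clock: 7.22
eef_pos: [550.5, -70.8, 26.1]
tcp_rot: [3.142, 0.0, 2.871]
contact_force: [-1.4, -0.1, -0.0]
opening: 0.506
```

{"api": "carry_out", "payload": {"rows": "0.6 0 0 0 0;0.75 0 0 0 0;0.75 0 0 0 0;0.75 0 0 -0.4 0;0.75 0 0 -0.8 0;0.75 0 0 -0.9 0;0.75 0.6 0 -0.5 0;0.75 1 0 0 0;0.75 1 0 0 0;0.75 1 0 0 0;0.75 0.8 0 0 0;0.75 0 0 0 0"}}

```text
clock: 8.72
eef_pos: [421.8, -35.3, 104.4]
tcp_rot: [-3.142, -0.0, 2.872]
contact_force: [0.2, -1.2, 1.0]
opening: 0.749
```

```bash
python3 - <<'E'
from h import *
togo(551.8,-69.5,25.5,2.872)
cv2.imwrite("pics/s5.png",r.grab_frame("scene"))
cv2.imwrite("pics/t5.png",r.grab_frame("top"))
crop("",180,110,100,100,8,"pics/s5c.png","pics/s5.png")
crop("",250,120,100,100,8,"pics/t5c.png","pics/t5.png")
E
```

```text
t 8.725 pos [421.78 -35.29 104.43] rot [-3.14 -0.    2.87] open 0.7486783828948385 F [ 0.2  -1.2   0.97]
units now-axes [-4.48  0.06  2.63]  final-axes [-4.48  0.06] turn -0.0004951058079526953
```

View pics/s5c.png

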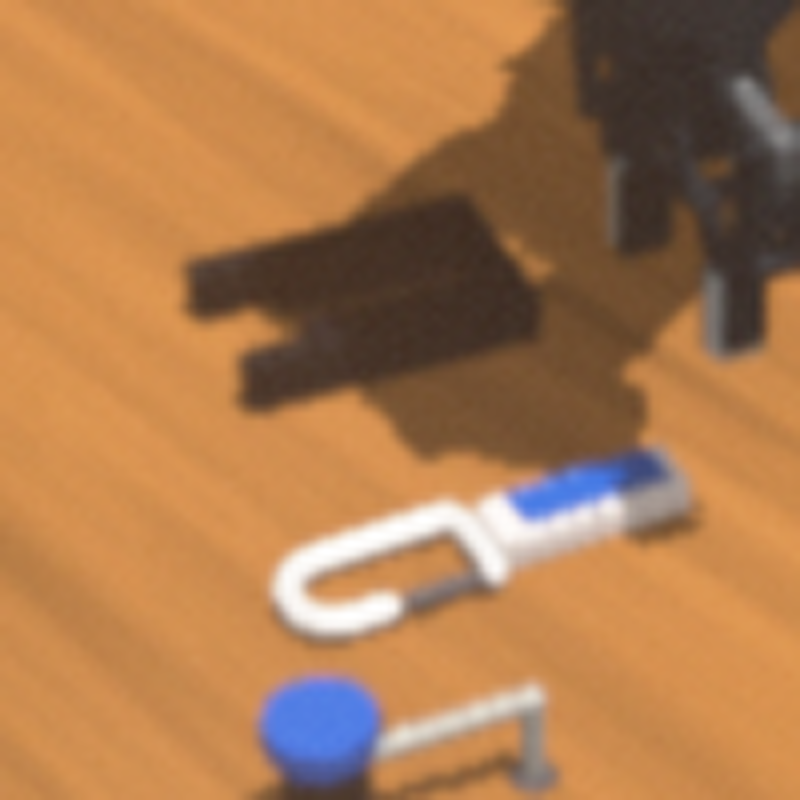

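View pics/t5c.png

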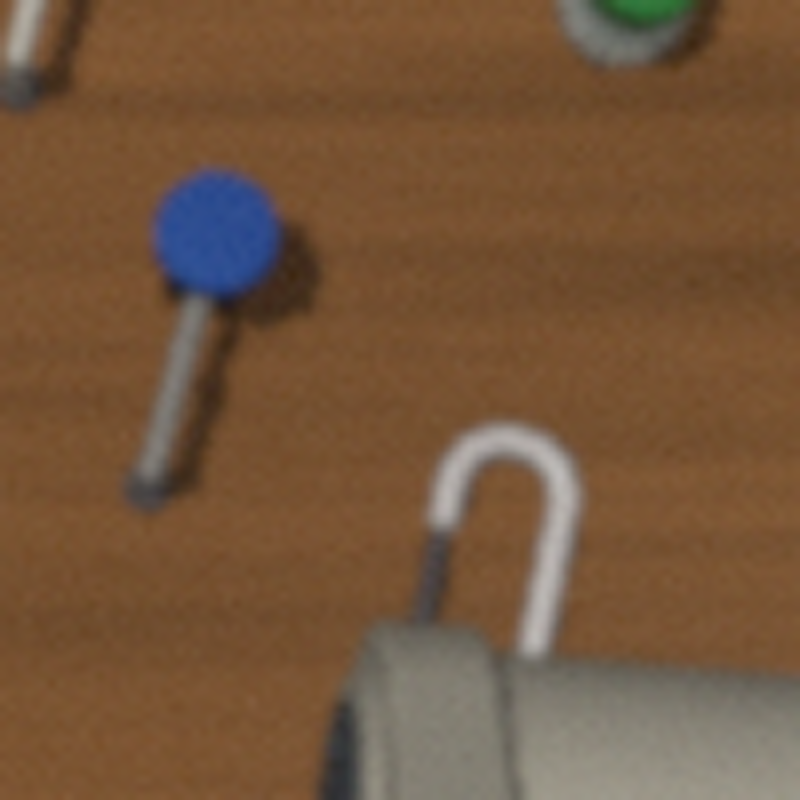

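```bash
python3 - <<'E'
from h import *
np.set_printoptions(precision=1,suppress=True)
def T(n,x0,y0,f,pts,z): 
    uv=(np.array(pts,float)+.5)/f-.5+[x0,y0]; return back(n,uv,z)
print(T("top",250,120,8,[(508,423),(441,530),(540,640),(426,618)],8))
print(T("scene",180,110,8,[(275,595),(402,605),(500,575)],8),T("scene",180,110,8,[(655,450),(690,480)],16))
O=np.array([550.5,-70.8]);
for yaw in(-.27,-.24):
  c,s=np.cos(yaw),np.sin(yaw);R=np.array([[c,-s],[s,c]]);o=O-R@[53,0]
  P=np.array([[79,0],[41,18],[8,-18],[8,18],[-80,-13],[-80,13]]);W=P@R.T+o;print(o,W)
  W3=np.c_[W,[8,8,8,8,16,16]]
  print((proj("top",W3)-[250,120])*8,(proj("scene",W3)-[180,110])*8)
E
```

```text
[[578.3 -72.    8. ]
 [544.4 -49.8   8. ]
 [509.2 -79.8   8. ]
 [516.6 -44.3   8. ]]
[[574.5 -82.9   8. ]
 [544.5 -48.5   8. ]
 [508.5 -37.9   8. ]] [[426.2 -46.9  16. ]
 [428.6 -25.1  16. ]]
[499.4 -56.7] [[575.6 -77.7]
 [543.7 -50.3]
 [502.3 -76.1]
 [511.9 -41.4]
 [418.9 -47.9]
 [425.8 -22.8]]
[[523.  427.9]
 [439.1 528.6]
 [525.6 658.6]
 [414.  629.4]
 [446.8 928.9]
 [364.6 907.1]] [[277.7 599.9]
 [397.1 598.2]
 [442.2 513.6]
 [482.7 571. ]
 [664.4 437.1]
 [696.6 476.3]]
[499.  -58.2] [[575.8 -77. ]
 [543.1 -50.5]
 [502.5 -77.6]
 [511.1 -42.6]
 [418.2 -51.8]
 [424.4 -26.6]]
[[520.6 427.3]
 [439.8 530.5]
 [530.1 658. ]
 [417.8 632.1]
 [459.8 930.8]
 [376.9 911.5]] [[278.6 601.2]
 [398.1 597.1]
 [439.3 511.9]
 [482.5 568.3]
 [658.5 431.6]
 [692.4 469.9]]
```

```bash
python3 - <<'E'
from h import *
togo(459,-45.5,25,2.872)
E
```

```text
t 8.825 pos [424.33 -35.73 104.64] rot [3.14 0.   2.87] open 0.7495288209802375 F [ 0.96  0.39 -0.04]
units now-axes [-1.2  -0.01  2.66]  final-axes [-1.2  -0.01] turn -0.0023012099407988705
```

{"api": "carry_out", "payload": {"rows": "0.75 -0.65 0 0 0;0.75 -0.65 0 0.6 0;0.7 0 0 0.7 0;0.7 0 0 0.7 0;0.7 0 0 0.5 0;0.7 0 0 0.1 0;0.3 0 0 0 0"}}

```text
clock: 9.7
eef_pos: [461.1, -46.1, 26.0]
tcp_rot: [3.142, 0.0, 2.871]
contact_force: [-0.4, -0.2, 0.2]
opening: 0.502
```

{"api": "carry_out", "payload": {"rows": "0.15 0 0 0 0;0.15 0 0 0 0;0.15 0 0 0 0;0.15 0 0 0 0"}}

```text
clock: 10.2
eef_pos: [461.3, -46.0, 26.7]
tcp_rot: [3.141, 0.002, 2.872]
contact_force: [-1.0, -0.2, 7.5]
opening: 0.284
```

```bash
python3 - <<'E'
from h import *
togo(459,-45.5,25,2.872)
cv2.imwrite("pics/s6.png",r.grab_frame("scene"))
cv2.imwrite("pics/t6.png",r.grab_frame("top"))
crop("",180,110,100,100,8,"pics/s6c.png","pics/s6.png")
crop("",250,120,100,100,8,"pics/t6c.png","pics/t6.png")
E
```

```text
t 10.2 pos [461.35 -46.05  26.75] rot [3.14 0.   2.87] open 0.28374100799787927 F [-1.04 -0.22  7.55]
units now-axes [ 0.08 -0.    0.06]  final-axes [ 0.08 -0.  ] turn -0.003424721054556112
```

View pics/s6c.png

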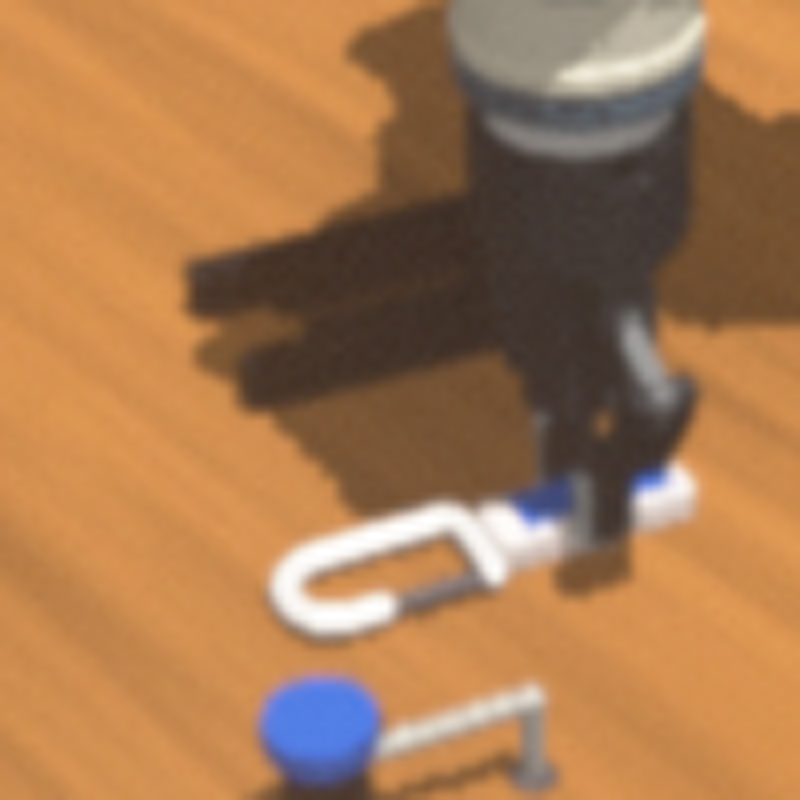

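View pics/t6c.png

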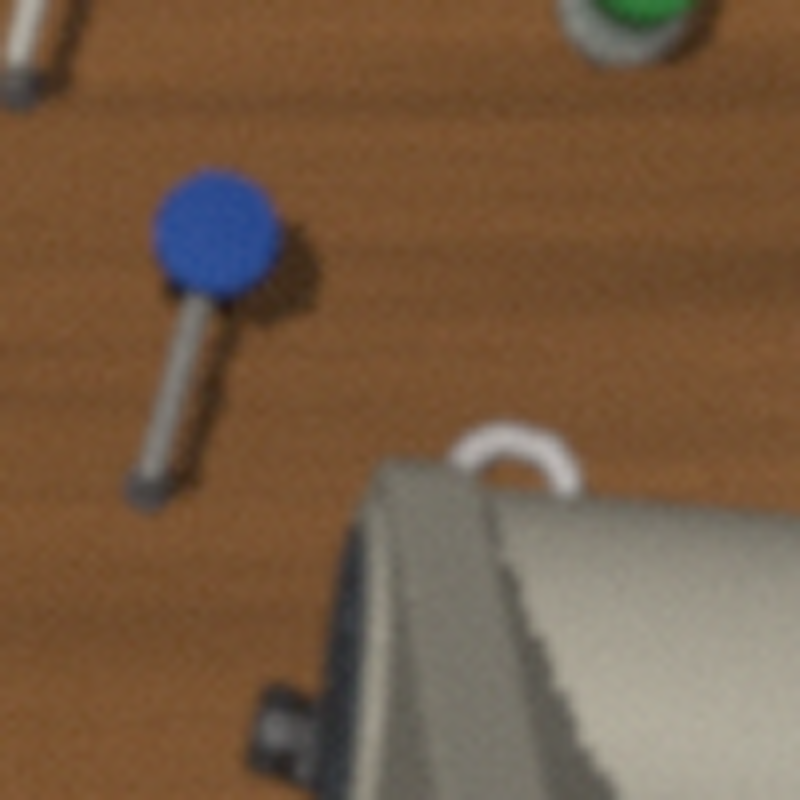

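{"api": "carry_out", "payload": {"rows": "0.15 0 0 -0.12 0;0.15 0 0.3 0 0;0.15 -0.04 0.7 0 0;0.15 0 0.8 0 0;0.15 0 0.6 0 0;0.15 0 0.2 0 0;0.15 0 0 0 0"}}

```text
clock: 11.18
eef_pos: [482.6, 29.1, 29.4]
tcp_rot: [-3.141, -0.0, 2.872]
contact_force: [-0.6, -0.1, -2.6]
opening: 0.281
```

```bash
python3 - <<'E'
from h import *
B=np.array([560.3,42.3]);s=r.sense();c,sn=np.cos(-.27),np.sin(-.27)
print(np.array([[c,sn],[-sn,c]])@(B-s['eef_pos'][:2])+[-39.6,0])
togo(459,-45.5,25,2.872)
cv2.imwrite("pics/s7.png",r.grab_frame("scene"))
cv2.imwrite("pics/t7.png",r.grab_frame("top"))
crop("",190,130,80,80,9,"pics/s7c.png","pics/s7.png")
crop("",250,120,80,80,9,"pics/t7c.png","pics/t7.png")
E
```

```text
[31.8050257  33.46374481]
t 11.175 pos [482.56  29.09  29.42] rot [-3.14 -0.    2.87] open 0.2810480302828889 F [-0.62 -0.07 -2.59]
units now-axes [ 0.1  -2.61  0.15]  final-axes [ 0.09 -2.61] turn 0.0031269537258123196
```

View pics/s7c.png

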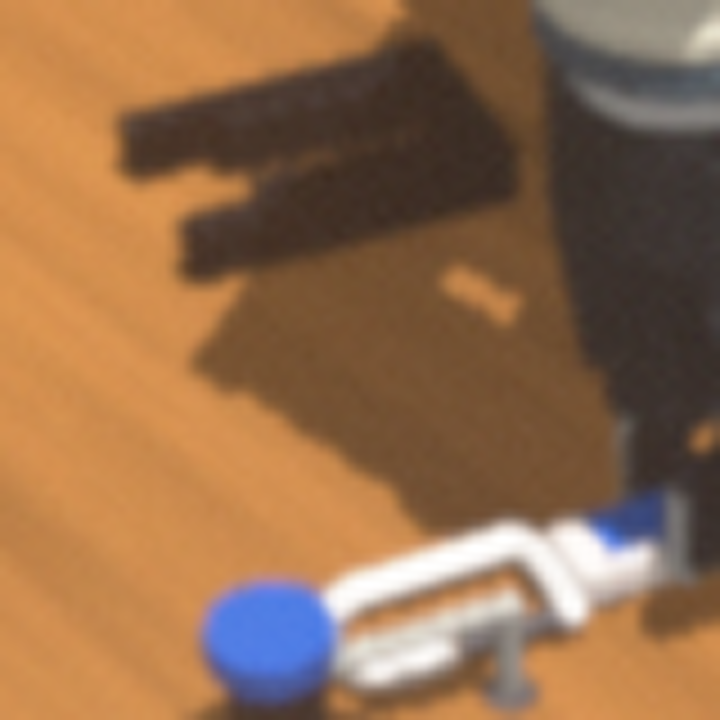

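View pics/t7c.png

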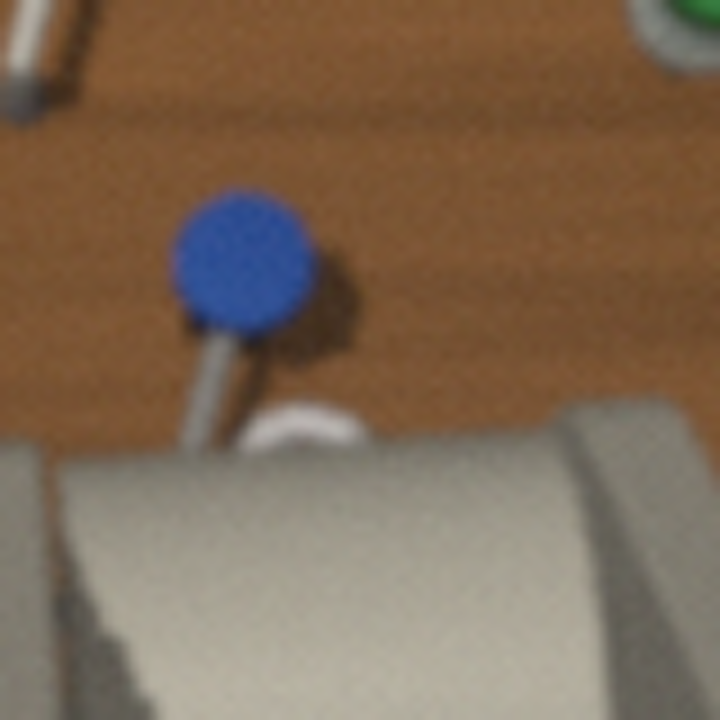

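```bash
python3 - <<'E'
from h import *
np.set_printoptions(precision=1,suppress=True)
s=r.sense();R=Rm([0,0,-.27]);o=s['eef_pos'].copy();o[2]=4;o=o+R@[39.6,0,0]
P=np.array([[41,18,8],[41,23,8],[2,20,8],[79,0,8],[31.8,33.5,-2],[31.8,33.5,34]])
print(o,(proj("scene",P@R.T+o)-[190,130])*9)
print((proj("top",P@R.T+o)-[250,120])*9)
E
```

```text
[520.5  18.    4. ] [[456.6 636.7]
 [463.6 647.1]
 [578.2 600.8]
 [314.7 638.7]
 [507.7 683.9]
 [504.4 594.5]]
[[227.  521. ]
 [209.7 516.5]
 [185.2 653.2]
 [322.7 407.9]
 [163.9 543.7]
 [168.5 524.4]]
```

{"api": "carry_out", "payload": {"rows": "0.15 0 0.2 0 0;0.15 0 0.2 0 0;0.15 0 0.2 0 0;0.15 0 0.2 0 0;0.15 0 0.2 0 0;0.15 0 0.02 0 0;0.15 0 0 0 0"}}

```text
clock: 12.15
eef_pos: [490.2, 58.5, 29.3]
tcp_rot: [-3.141, -0.001, 2.872]
contact_force: [-3.3, 0.3, -0.4]
opening: 0.281
```

```bash
python3 - <<'E'
from h import *
B=np.array([560.3,42.3]);s=r.sense();c,sn=np.cos(-.27),np.sin(-.27)
print(np.array([[c,sn],[-sn,c]])@(B-s['eef_pos'][:2])+[-39.6,0],s['wrist_torque'])
togo(459,-45.5,25,2.872)
cv2.imwrite("pics/s8.png",r.grab_frame("scene"))
crop("",190,150,80,80,9,"pics/s8c.png","pics/s8.png")
E
```

```text
[32.30412789  3.04667043] [ 0.02103822  0.60648405 -0.07508147]
t 12.15 pos [490.19  58.54  29.3 ] rot [-3.14 -0.    2.87] open 0.2808270712746996 F [-3.27  0.28 -0.39]
units now-axes [ 0.08 -3.62  0.14]  final-axes [ 0.08 -3.62] turn -0.0009386657635564302
```

View pics/s8c.png

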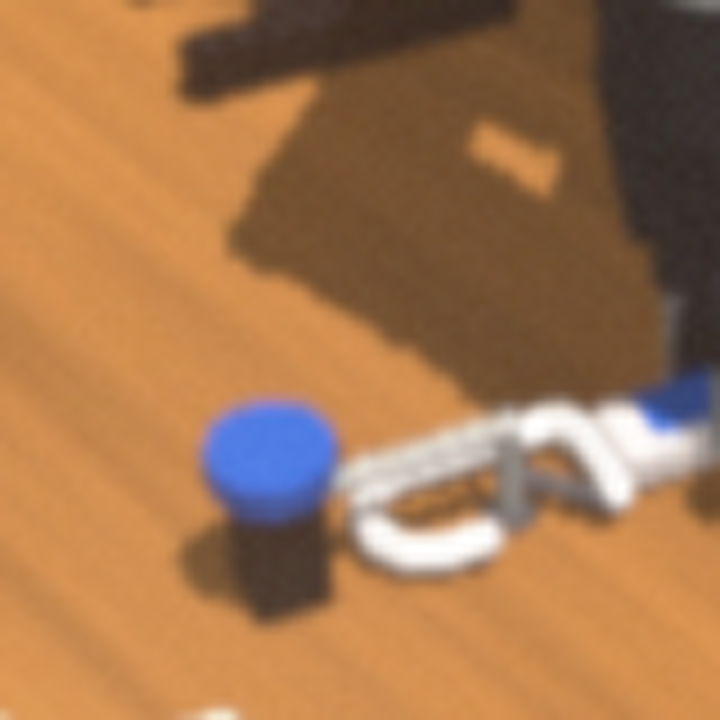

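The bar (around 512,490 in the crop) is inside the hook with the gate pressed in. Next I draw the fob back.

{"api": "carry_out", "payload": {"rows": "0.15 0.15 0 0 0;0.15 0.2 0 0 0;0.15 0.2 0 0 0;0.15 0.2 0 0 0;0.15 0.05 0 0 0;0.15 0 0 0 0"}}

```text
clock: 12.95
eef_pos: [467.9, 64.8, 29.6]
tcp_rot: [3.141, 0.0, 2.872]
contact_force: [0.2, -0.1, -2.1]
opening: 0.28
```

```bash
python3 - <<'E'
from h import *
B=np.array([560.3,42.3]);s=r.sense();c,sn=np.cos(-.27),np.sin(-.27)
print(np.array([[c,sn],[-sn,c]])@(B-s['eef_pos'][:2])+[-39.6,0])
togo(459,-45.5,25,2.872)
cv2.imwrite("pics/s9.png",r.grab_frame("scene"))
crop("",200,160,70,70,10,"pics/s9c.png","pics/s9.png")
E
```

```text
[55.49072505  2.92391144]
t 12.95 pos [467.87  64.85  29.59] rot [3.14 0.   2.87] open 0.2804681937617846 F [ 0.16 -0.06 -2.06]
units now-axes [-0.7  -3.62  0.15]  final-axes [-0.69 -3.62] turn -0.0019047772768311716
```

View pics/s9c.png

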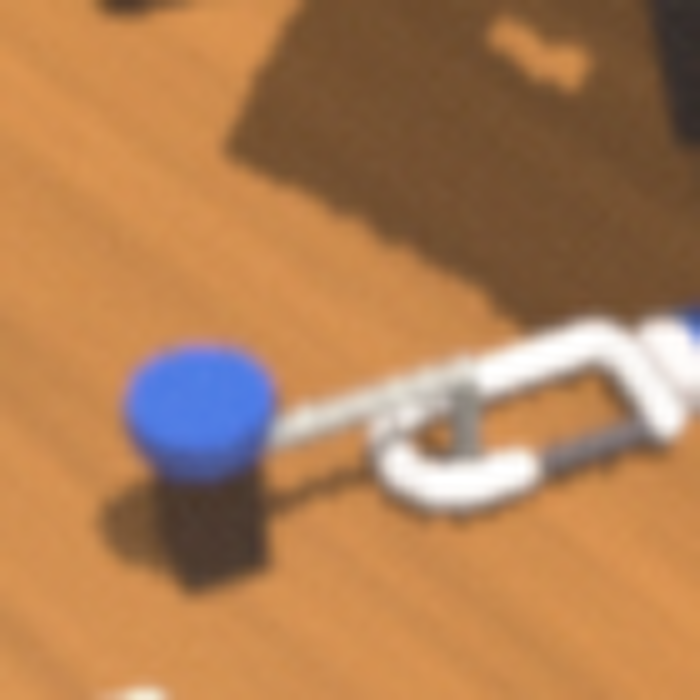

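{"api": "carry_out", "payload": {"rows": "0.15 0 0 0.05 0;0.15 0 0 0.04 0;0.3 0 0 0 0;0.45 0 0 0 0;0.6 0 0 0 0;0.6 0 0 0 0;0.6 0 0 -0.3 0;0.6 0 0 -0.6 0;0.6 0 0 -1 0;0.6 0.5 0 -1 0;0.6 1 0 -1 0;0.6 1 0 0 0"}}

```text
clock: 14.5
eef_pos: [396.1, 85.2, 146.2]
tcp_rot: [3.139, 0.004, 2.871]
contact_force: [-1.0, 0.2, -0.5]
opening: 0.597
```

{"api": "carry_out", "payload": {"rows": "0.6 1 0 -1 0;0.6 1 0 -1 0;0.6 0 0 0 0"}}

```text
clock: 14.88
eef_pos: [337.1, 101.3, 205.8]
tcp_rot: [3.139, 0.003, 2.873]
contact_force: [0.9, 0.6, -0.9]
opening: 0.598
```

```bash
python3 - <<'E'
from h import *
togo(459,-45.5,25,2.872)
cv2.imwrite("pics/s10.png",r.grab_frame("scene"))
cv2.imwrite("pics/t10.png",r.grab_frame("top"))
crop("",200,160,80,70,10,"pics/s10c.png","pics/s10.png")
crop("",230,130,70,70,10,"pics/t10c.png","pics/t10.png")
E
```

```text
t 14.875 pos [337.15 101.26 205.8 ] rot [3.14 0.   2.87] open 0.5978316405182889 F [ 0.87  0.56 -0.9 ]
units now-axes [-5.2  -3.65  6.04]  final-axes [-5.22 -3.63] turn 0.005403704646784582
```

View pics/s10c.png

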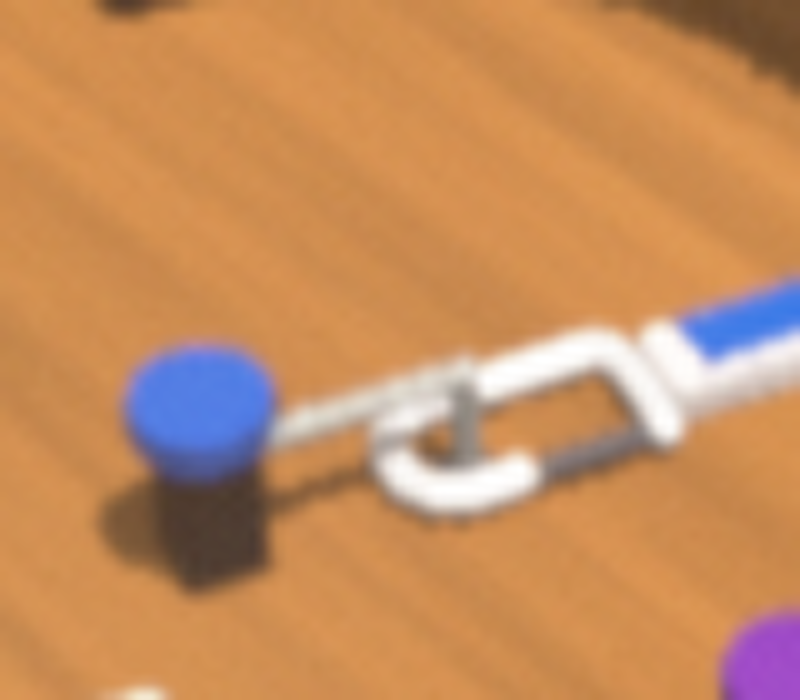

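View pics/t10c.png

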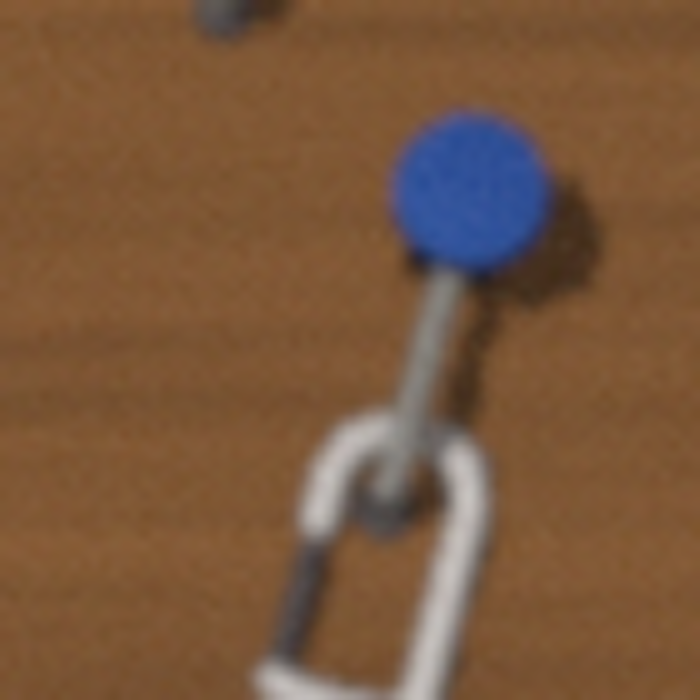

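View pics/s10.png

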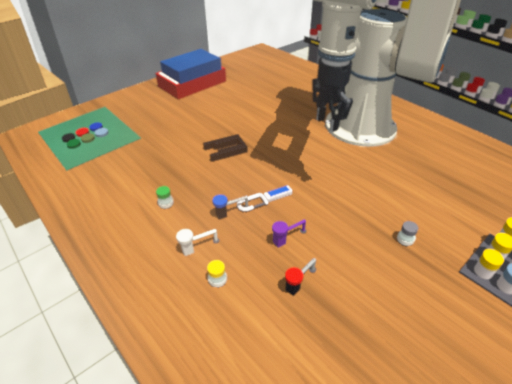

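The bar is inside the hook (top crop around 385,510) and the gate is shut in line with the nose. The fob lies flat, the jars haven't moved and the gripper is clear.

```bash
python3 -c "
from rig import r
print(r.sign_off())"
```

```text
the job is handed in; nothing more can be done
None
```

The blue fob is clipped onto the eye with the blue lid and lies flat on the counter. I handed the job in at about 15 s of the 56 s allowed.

**How it went:** I lifted the fob out of its rest by the hook's nose and set it down beside the eye. I then gripped it again by the plate, pushed the gate in against the bar and drew the fob back about 23 mm (the advice was about 25 mm).

**Last checks:** Both camera views after release show the bar inside the loop at the nose end and the gate shut in line with the nose. The scene view shows the jars where they started and the gripper clear of everything.

**Position estimates:** The arm readings and the camera measurements mostly agreed to within about 2 mm, with a few individual points further out. The bar's final place was worked out at about (55, 3) mm in the fob's frame, which lies inside the loop.

**One reading to note:** When I regripped the plate, the force reading rose to about 7.5 N, probably from the fingertips touching the counter. I raised the gripper about 3 mm and the reading dropped. No check failed.

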